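# Fit the clamping bar on the sieve shaker

### The job

Close up the laboratory sieve shaker: pick up the long clamping bar, the one whose two holes match the shaker's two upright rods, and thread it down over both rods until it lies flat on the lid of the sieve stack. Set it down gently, without dropping it, then let go, and leave the shorter clamping bar where it lies.

Things in the scene. Friction and masses are not known exactly. Their poses are not given: they have to be found in the camera images.
- bar_long_grip (a point): Bar to fit: flat aluminium, 206 x 56 x 6 mm, 0.25 kg, lying flat, two 30 mm holes 150 mm apart on its long centre line. On its middle stands a black grip block: 20 mm across the bar (pinch this), 40 along it, 45 tall. Point: centre of the grip block, 28.5 mm above the bar's underside, 22.5 above its top face. y along the bar through both holes, x across, z up. Same after half a turn.
- bar_short_grip (a point): Shorter bar, not to be used: same width, thickness, 30 mm holes and grip block, but 146 mm long with holes 90 mm apart. Point and axes as on the long bar. It lies flat near the long one; which of the two is nearer the robot varies.
- shaker_seat (a point): Sieve shaker, fixed: white cabinet 200 x 220 x 71 mm, round sieve stack of 106 mm diameter on it, two upright 10 mm steel rods 150 mm apart, one either side of the stack. Point: centre of the stack's flat lid top, 160 mm above the bench, midway between the rods; the bar's underside rests here. Rod tips are 45 mm above it. y from rod to rod, x across (control panel on the -x side), z up.

How it is judged:
At the end, for the whole second after the job is handed in: The long bar is threaded on both rods and lies at rest flat on the lid: its middle within 20 mm of the lid's centre, in line with the rods within 17 degrees, its height within 8 mm of resting on the lid, tilted less than 7 degrees (z of bar_long_grip in the frame of shaker_seat between 0.0205 and 0.0365 m and horizontal distance between bar_long_grip and shaker_seat below 0.02 m and angle between the y axis of bar_long_grip and the y axis of shaker_seat, either way round below 0.3 rad and angle between bar_long_grip's own z axis and vertical below 0.12 rad and linear speed of bar_long below 0.02 m/s); the robot touches nothing.
It fails at once if the long bar is dropped (falls freely faster than 0.6 m/s, a drop of about 18 mm) (linear speed of bar_long above 0.6 m/s and contact force between bar_long and the fingers below 0.1 N).
It fails at once if the short bar is moved more than 40 mm (distance of bar_short_grip from where it was at the start of the episode above 0.04 m).
It also fails if it takes over 45 s, if anything falls off the work surface, if the arm or the gripper's body presses on something with over 40 N, if the wrist force passes 120 N, or if a joint passes its speed limit or range.

### The arm

A 6-joint arm with a two-finger parallel gripper is mounted at the origin on the work surface. World frame = base frame: x ahead of the robot, y to its left, z up, the work surface at z = 0. Lengths are in m, angles in rad, forces in N, time in s.
With the tool pointing down it reaches from about 0.35 to 0.975 m from the base axis. Payload 4.9 kg.
Tool frame: the origin (TCP) lies at the very end of the fingers, on their centre line; the grasp point (between the pads) lies 19 mm behind it; z points along the fingers, y is the line along which they close (so a half turn about z gives the same grasp; the last joint's range is limited). The gripper opens to 85 mm and grips with 20 to 120 N. Pads are 22 mm wide; open, the fingers measure 114 mm over their backs; the gripper's body (76 mm by 85 mm) begins 54 mm behind the grasp point. The pads swing forward as they close: fully open they stand 13 mm farther back than shut.
Start: joints at [-1.367, 0.053, 1.613, -0, 1.476, -0.119], TCP at [0.198, -0.593, 0.231] pointing down, gripper open.
Joint ranges: [-3.01, 3.01], [-1.01, 2.22], [0.06, 2.58], [-1.02, 4.17], [0.09, 2.62], [-3.14, 3.14]. Speed limits (rad/s): [2.57, 2.57, 3.14, 3.14, 3.14, 3.14].

### API

Orientations are given as a unit quaternion [w, x, y, z].
In Python, from plant import manip gives the robot as it stands.
- The arm moves only by the tool play_rows, never from a script. Its argument "series" is a list that holds one entry, the list of rows, each a list of 7 numbers: the shift along the world's x, y, z in m, then the turn, a rotation vector about the world's x, y, z in degrees, then the opening, from 0 (shut) to 1 (fully open). In form: [[[dx, dy, dz, rx, ry, rz, grip], ...]]. A call has 1 to 10 rows; each row shifts and turns the commanded pose from where the row before left it; what a row does not reach is not made up. A row lasts 1/10 s, in which the tool goes at most 50 mm and 8.59 degrees, less where a joint would pass 70% of its speed; a pose out of reach is approached as far as the arm can. A call with a gripper value outside its range is refused whole. The fingers move at their own pace and stop on an object; the grip force is fixed at half the most. Time passes only in rows, so rows that do not move let the fingers close. It gives the time, the measured TCP pose, the force, the opening and the grip force at its end, in the units of the state.
- manip.state(): the state, without advancing time (a new reading comes with each control period).
- manip.grab_frame(name): name is "scene" or "top"; returns a dict with "frame" (480x640x3 uint8, blue, green, red), "mtx" (3x3 intrinsics, pixels), "R" (3x3) and "t" (3): a world point X has camera coordinates R X + t. Camera axes: x right, y down, z forward; pixel columns grow to the right and rows downward; lengths in m; the calibration is good to about 2 mm. A picture is of the moment at which its call begins. There is no depth.
- manip.job_done(): hands the job in; it is judged then, once.
The state is a dict: "time": time; "joint_pos": joint angles; "joint_vel": joint speeds; "joint_efforts": joint torques, N m; "tool_pos": TCP position; "tool_rot": TCP orientation; "contact_force": force on the tool from outside, world axes, zero at the start; "ft_torque": the same for the moment, N m; "gripper_width": opening from 0.0 (shut) to 1.0 (fully open); "grasp_force": force on a finger pad.
Only numpy, scipy, OpenCV 4.12 (cv2) and the standard library are available. Lean on these libraries where they do the work, as an engineer would, in place of code of your own. Each camera call takes 0.05 s, during which the arm holds its last target. There are 200 camera calls.

## Working session

There is one attempt and no reset: what is moved stays moved. The work goes in short steps, Python scripts to look and compute and a tool call to move; the robot and the scene stay as the last step left them, time stands still between calls to the robot, and variables do not carry over. Pictures are saved under pics/ and viewed, at most 10 in all, crops included, and the job is handed in when it is done.

Besides the shell and the picture viewer there is one more tool, called after "Emit:" as name(argument=value, ...) on one line, values as JSON. play_rows: Moves the arm, as the interface text tells. Its arguments: {"type":"object","properties":{"series":{"type":"array"}},"required":["series"]}

```bash
mkdir -p pics
cat > h.py <<'E'
import numpy as np, cv2
from plant import manip
def grab(n,save=None):
    f=manip.grab_frame(n)
    if save: cv2.imwrite('pics/'+save,f['frame'])
    return f
def ray(f,uv,z):
    R=np.array(f['R']);t=np.array(f['t']);K=np.array(f['mtx'])
    c=-R.T@t; d=R.T@np.linalg.solve(K,[uv[0],uv[1],1.])
    return c+d*(z-c[2])/d[2]
def proj(f,X):
    p=np.array(f['mtx'])@(np.array(f['R'])@np.array(X)+np.array(f['t'])); return p[:2]/p[2]
E
python3 - <<'E'
from h import *
for n in('top','scene'):
    f=grab(n,n+'0.png'); print(n,-np.array(f['R']).T@f['t'],np.array(f['R'])[2])
print(manip.state())
E
```

```text
top [ 0.43088935 -0.01151457  0.80576948] [ 0.15226096  0.04451083 -0.98733752]
scene [ 1.1912081  -0.05060584  0.61499976] [-0.79402485  0.06747162 -0.60412923]
{'time': 0.1, 'joint_pos': array([-1.36699175e+00,  5.32957065e-02,  1.61417497e+00, -3.56793527e-06,
        1.47600796e+00, -1.19019077e-01]), 'joint_vel': array([-3.06393933e-05, -1.56944677e-03, -2.04206242e-03, -1.15661895e-03,
       -1.27560943e-04, -1.98209867e-03]), 'joint_efforts': array([ 1.03902956e-03, -3.94901133e+01, -3.71364856e+01,  1.97741974e-05,
        3.85912033e-03,  3.39347494e-06]), 'tool_pos': array([ 0.19814972, -0.59215282,  0.23017203]), 'tool_rot': array([-9.42070242e-04,  9.87000904e-01,  1.60711938e-01, -4.17382851e-05]), 'contact_force': array([-0.40351178,  0.08211963,  0.82788867]), 'ft_torque': array([-0.01284535,  0.00851642,  0.0207244 ]), 'grasp_force': 0.0, 'gripper_width': 0.9998550611317648}
```

View pics/top0.png

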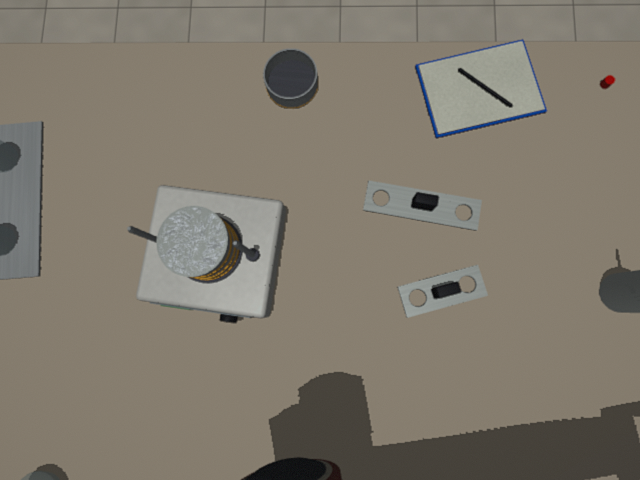

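View pics/scene0.png

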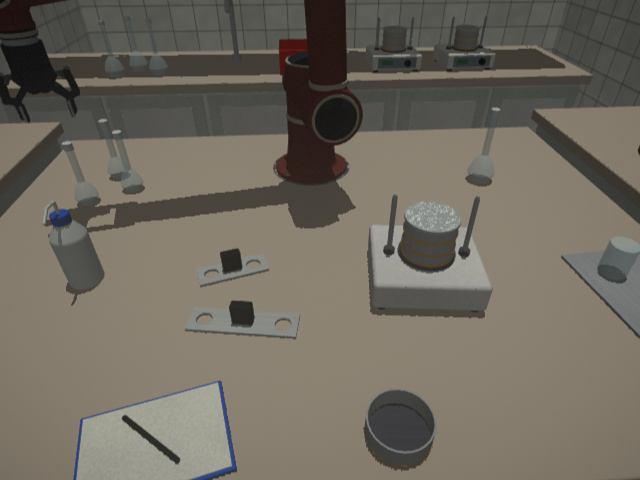

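The top view shows the long bar at (422,205), the short bar at (442,291), the lid at (193,241), and the rod tips near (131,230) and (235,242). In the scene view the rod tips are at (394,198) and (475,200).

Run:
```python
from h import *
f=grab('top');g=grab('scene')
hsv=cv2.cvtColor(f['frame'],cv2.COLOR_BGR2HSV)
print(hsv[205,395],hsv[150,300],hsv[230,190],hsv[200,170])
m=((hsv[...,1]<45)&(hsv[...,2]>110)).astype(np.uint8)*255
cs,_=cv2.findContours(m,cv2.RETR_CCOMP,cv2.CHAIN_APPROX_NONE)
for c in cs:
    a=cv2.contourArea(c)
    if a<120: continue
    mm=c[:,0].mean(0)
    if not(350<mm[0]<500 and 160<mm[1]<330): continue
    P=np.array([ray(f,p,.006)[:2] for p in c[:,0]],np.float32)
    r=cv2.minAreaRect(P); print('c',mm,a,np.round(r[0],4),np.round(r[1],4),r[2])
bigA=cv2.resize(f['frame'][180:320,110:290],None,fx=4,fy=4,interpolation=cv2.INTER_CUBIC)
bigB=cv2.resize(g['frame'][185:265,370:490],None,fx=6,fy=6,interpolation=cv2.INTER_CUBIC)
cv2.imwrite('pics/a.png',bigA);cv2.imwrite('pics/b.png',bigB)
```

```text
[ 70  10 146] [ 18  45 137] [100  13 172] [ 42   8 161]
c [431.32208589 327.62883436] 168.0 [ 0.4107 -0.1747] [0.0567 0.0505] 75.82606506347656
c [462.31398417 320.75725594] 168.5 [ 0.4171 -0.2289] [0.0492 0.055 ] 72.27378845214844
c [443.27719298 291.04912281] 2841.5 [ 0.4696 -0.1926] [0.0735 0.1537] 15.180756568908691
c [418.28070175 297.10526316] 241.5 [ 0.4576 -0.1523] [0.0302 0.0311] 45.259666442871094
c [455.26428571 287.13571429] 675.0 [ 0.4763 -0.2139] [0.0305 0.0822] 15.175760269165039
c [378.05892548 232.3882149 ] 150.5 [ 0.5666 -0.0903] [0.1299 0.0581] 89.53909301757812
c [409.73314607 170.3005618 ] 126.0 [ 0.6882 -0.1465] [0.0719 0.0485] 78.80706787109375
c [464.98888889 210.77777778] 218.0 [ 0.6124 -0.2357] [0.0312 0.0301] 45.53109359741211
c [424.22368421 201.19736842] 466.0 [ 0.6299 -0.1659] [0.0511 0.0357] 80.79789733886719
c [380.69565217 196.60869565] 203.0 [ 0.6373 -0.0859] [0.0299 0.0289] 0.25842466950416565
c [477.7654321  168.83333333] 309.0 [ 0.6942 -0.2635] [0.037  0.0483] 47.906944274902344
```

View pics/a.png

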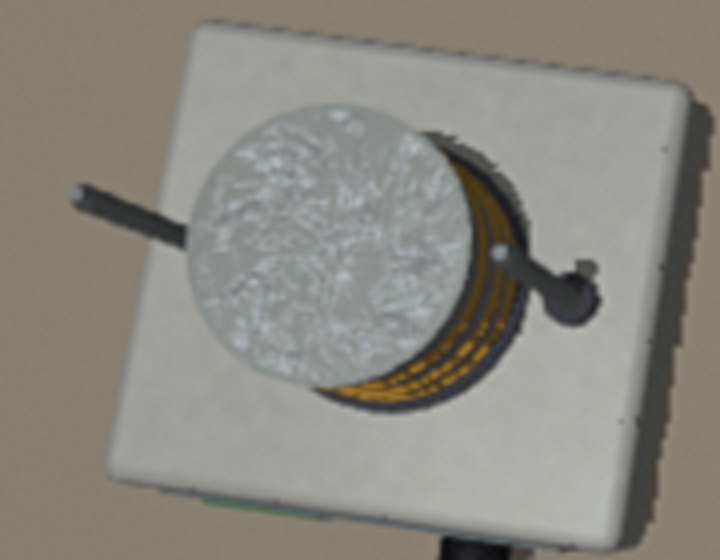

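View pics/b.png

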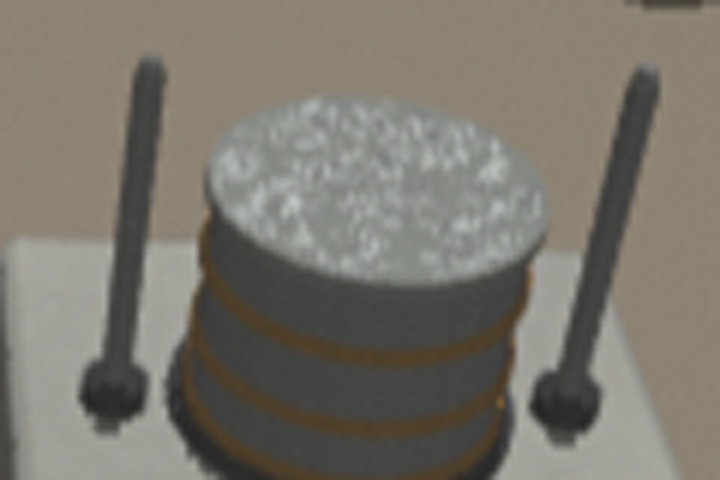

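Crop A puts the rod tips at top-view pixels (129.4,228.1) and (235.1,242.9), with the lid around (192,241). Crop B puts them at scene-view pixels (394.7,194.9) and (477.6,197.1).

Run:
```python
from h import *
f=grab('top');g=grab('scene')
L=ray(f,(129.4,228.1),.205);R=ray(f,(235.1,242.9),.205)
L2=ray(g,(477.2,196.9),.205);R2=ray(g,(394.7,194.9),.205)
for a,b in((L,R),(L2,R2)):
    d=a-b; print(a,b,(a+b)/2,np.linalg.norm(d),np.degrees(np.arctan2(-d[0],d[1])))
print('lid',ray(f,(192.1,240.8),.16), ray(g,(370+379/6-.4,185+190/6-.4),.16))
# grip block top dark blob
hs=cv2.cvtColor(f['frame'],cv2.COLOR_BGR2GRAY)
m=(hs<45).astype(np.uint8); n,l,s,c=cv2.connectedComponentsWithStats(m)
for i in range(1,n):
    if s[i,4]>100 and 380<c[i,0]<480 and 180<c[i,1]<310: print(c[i],s[i],ray(f,c[i],.03))
hs=cv2.cvtColor(g['frame'],cv2.COLOR_BGR2GRAY)
m=(hs<45).astype(np.uint8); n,l,s,c=cv2.connectedComponentsWithStats(m)
for i in range(1,n):
    if s[i,4]>100 and 180<c[i,0]<300 and 230<c[i,1]<340: print(c[i],s[i],ray(g,c[i],.03))
s=manip.state(); from scipy.spatial.transform import Rotation as Ro
q=s['tool_rot'];M=Ro.from_quat(np.roll(q,-1)).as_matrix();print(M)
```

```text
[0.53760753 0.27677212 0.205     ] [0.51938051 0.1285368  0.205     ] [0.52849402 0.20265446 0.205     ] 0.14935171035046954 -7.009906334503296
[0.54114586 0.27858557 0.205     ] [0.52296989 0.13062518 0.205     ] [0.53205787 0.20460538 0.205     ] 0.14907260725559562 -7.003324932360485
lid [0.52807728 0.2028793  0.16      ] [0.53151975 0.20604597 0.16      ]
[424.43296089 201.27932961] [412 193  26  18 358] [ 0.62426809 -0.16105959  0.03      ]
[445.58415842 289.66006601] [432 282  29  16 303] [ 0.47098483 -0.19457346  0.03      ]
[230.8        260.18309859] [221 249  21  23 355] [ 0.47342001 -0.19194105  0.03      ]
[241.52711497 312.56399132] [230 302  24  23 461] [ 0.62666297 -0.15831725  0.03      ]
[[ 9.48332646e-01  3.17277740e-01 -1.70281071e-04]
 [ 3.17277779e-01 -9.48332371e-01  7.25310283e-04]
 [ 6.86417558e-05 -7.41861820e-04 -9.99999722e-01]]
```

Emit:
play_rows(series=[[[0.01,0.03,0.01,0,0,4,1],[0.015,0.035,0.005,0,0,6,1],[0.015,0.035,0,0,0,6,1],[0.015,0.035,0,0,0,6,1],[0.015,0.035,0,0,0,6,1],[0.015,0.035,0,0,0,6,1],[0.015,0.035,0,0,0,6,1],[0.02,0.035,0,0,0,6,1],[0.03,0.03,0,0,0,6,1],[0.03,0.02,0,0,0,5,1]]])

```text
time: 1.3
tool_pos: [0.379, -0.2659, 0.2467]
tool_rot: [0.001, 0.789, 0.614, 0.0]
contact_force: [-0.0, -0.2, 0.3]
gripper_width: 1.001
grasp_force: 0.0
```

Emit:
play_rows(series=[[[0.04,0.02,-0.01,0,0,3,1],[0.04,0.02,-0.01,0,0,2,1],[0.04,0.02,-0.01,0,0,0,1],[0.04,0.02,-0.01,0,0,0,1],[0.04,0.02,-0.02,0,0,0,1],[0.03,0.007,-0.02,0,0,0,1],[0.017,0,-0.01,0,0,0,1],[0,0,0,0,0,0,1],[0,0,0,0,0,0,1]]])

```text
time: 2.2
tool_pos: [0.6249, -0.1607, 0.1561]
tool_rot: [-0.0, 0.763, 0.646, -0.0]
contact_force: [0.3, 0.6, 0.4]
gripper_width: 1.002
grasp_force: 0.0
```

```bash
cat >> h.py <<'E'
from scipy.spatial.transform import Rotation as Ro
def st():
    s=manip.state();M=Ro.from_quat(np.roll(s['tool_rot'],-1)).as_matrix()
    print('t',round(s['time'],2),'p',np.round(s['tool_pos'],4),'yaw',np.degrees(np.arctan2(M[1,1],M[0,1])),'z',np.round(M[:,2],4),'F',np.round(s['contact_force'],2),s['gripper_width'],s['grasp_force'])
E
python3 -c "
from h import *
st()"
```

```text
t 2.2 p [ 0.6249 -0.1607  0.1561] yaw -9.495346442075215 z [-1.e-03  2.e-04 -1.e+00] F [0.33 0.59 0.36] 1.0019726612350999 0.0
```

Emit:
play_rows(series=[[[0,0,-0.03,0,0,0,1],[0,0,-0.04,0,0,0,1],[0,0,-0.03,0,0,0,1],[0,0,-0.02,0,0,0,1],[0,0,-0.015,0,0,0,0.7],[0,0,-0.005,0,0,0,0.5],[0,0,0,0,0,0,0.4],[0,0,0,0,0,0,0.3]]])

```text
time: 3.0
tool_pos: [0.6263, -0.1613, 0.0181]
tool_rot: [0.001, 0.763, 0.646, 0.001]
contact_force: [0.7, 0.4, 0.3]
gripper_width: 0.336
grasp_force: 0.0
```

Emit:
play_rows(series=[[[0,0,0,0,0,0,0.2],[0,0,0,0,0,0,0.1],[0,0,0,0,0,0,0],[0,0,0,0,0,0,0],[0,0,0,0,0,0,0],[0,0,0,0,0,0,0]]])

```text
time: 3.6
tool_pos: [0.6266, -0.1613, 0.0184]
tool_rot: [0.001, 0.763, 0.646, 0.001]
contact_force: [-0.6, -0.1, 6.6]
gripper_width: 0.23
grasp_force: 60.8
```

Emit:
play_rows(series=[[[0,0,0.005,0,0,0,0],[0,0,0.015,0,0,0,0],[0,0,0.03,0,0,0,0],[0,0,0.04,0,0,0,0],[0,0,0.04,0,0,0,0],[0,0,0.04,0,0,0,0],[0,0,0.04,0,0,0,0],[0,0,0.03,0,0,0,0],[0,0,0.01,0,0,0,0],[0,0,0,0,0,0,0]]])

```text
time: 4.6
tool_pos: [0.6258, -0.1608, 0.2684]
tool_rot: [0.002, 0.763, 0.646, 0.001]
contact_force: [-0.4, -0.2, -2.1]
gripper_width: 0.226
grasp_force: 59.7
```

Emit:
play_rows(series=[[[0,0.01,0.01,0,0,0,0],[-0.005,0.02,0.005,0,0,0.4,0],[-0.01,0.03,0,0,0,0.5,0],[-0.01,0.035,0,0,0,0.5,0],[-0.01,0.035,0,0,0,0.5,0],[-0.01,0.035,0,0,0,0.5,0],[-0.01,0.035,0,0,0,0,0],[-0.01,0.035,0,0,0,0,0],[-0.01,0.035,0,0,0,0,0],[-0.01,0.035,0,0,0,0,0]]])

```text
time: 5.6
tool_pos: [0.5381, 0.1469, 0.2799]
tool_rot: [-0.001, 0.749, 0.662, -0.001]
contact_force: [-0.0, 1.1, -3.3]
gripper_width: 0.225
grasp_force: 59.7
```

Emit:
play_rows(series=[[[-0.005,0.03,0,0,0,0,0],[-0.005,0.02,0,0,0,0,0],[0,0.01,0,0,0,0,0],[0,0,0,0,0,0,0],[0,0,0,0,0,0,0],[0,0,0,0,0,0,0]]])

```text
time: 6.2
tool_pos: [0.5303, 0.2035, 0.281]
tool_rot: [0.0, 0.75, 0.662, -0.0]
contact_force: [-0.3, -0.2, -2.4]
gripper_width: 0.227
grasp_force: 59.5
```

```bash
python3 -c "
from h import *
st();f=grab('top');g=grab('scene')
a=cv2.resize(f['frame'][130:330,60:330],(800,593));cv2.imwrite('pics/c.png',a)
a=cv2.resize(g['frame'][110:290,340:580],(800,600));cv2.imwrite('pics/d.png',a)
"
```

```text
t 6.2 p [0.5303 0.2035 0.281 ] yaw -7.169197615171705 z [-5.e-04 -5.e-04 -1.e+00] F [-0.26 -0.17 -2.41] 0.227266497024087 59.549081325531006
```

View pics/d.png

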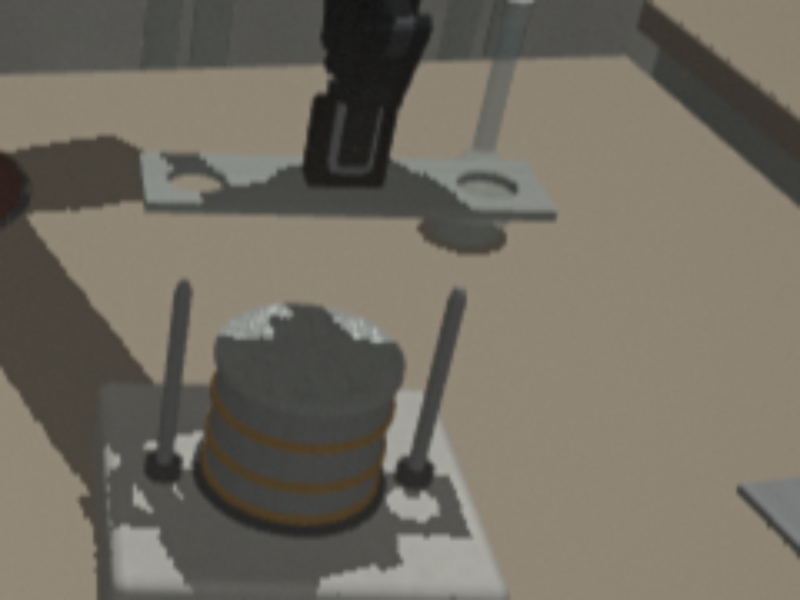

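View pics/c.png

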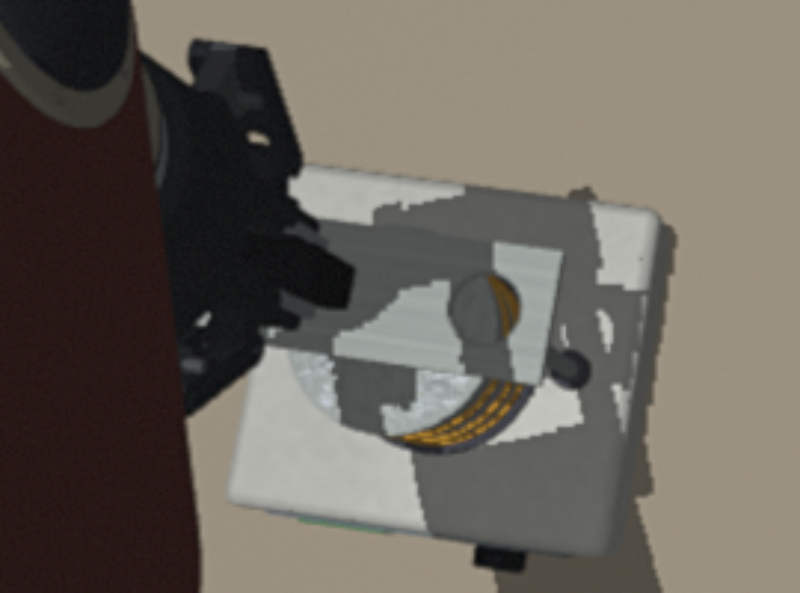

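In crop d the bar hangs level above the rods, with holes at scene pixels (397.9,164) and (486.1,165.8). In crop c the right-hand hole is at top-view pixel (223.5,233.8). I'll compare both with the rods in each camera.

```bash
python3 -c "
from h import *
f=grab('top');g=grab('scene')
R=ray(g,(397.6,163.8),.268);L=ray(g,(485.9,165.6),.268);print(L,R,(L+R)/2,np.linalg.norm(L-R))
print('err scene',L[:2]-[.5411,.2786],R[:2]-[.5230,.1306])
print('err top',ray(f,(223.3,233.6),.268)[:2]-[.5194,.1285])
"
```

```text
[0.54137283 0.28007848 0.268     ] [0.52342628 0.12930926 0.268     ] [0.53239956 0.20469387 0.268     ] 0.15183357656325563
err scene [0.00027283 0.00147848] [ 0.00042628 -0.00129074]
err top [0.00195134 0.00048801]
```

The bar is lined up within 2 mm, against 10 mm of slack in the holes, so I'll lower it.

Emit:
play_rows(series=[[[0,0,-0.01,0,0,0,0],[0,0,-0.015,0,0,0,0],[0,0,-0.015,0,0,0,0],[0,0,-0.015,0,0,0,0],[0,0,-0.015,0,0,0,0],[0,0,-0.01,0,0,0,0],[0,0,-0.007,0,0,0,0],[0,0,-0.005,0,0,0,0],[0,0,-0.003,0,0,0,0],[0,0,0,0,0,0,0]]])

```text
time: 7.4
tool_pos: [0.5303, 0.2043, 0.1863]
tool_rot: [0.0, 0.75, 0.662, 0.0]
contact_force: [-0.6, -0.6, -2.1]
gripper_width: 0.221
grasp_force: 59.6
```

Emit:
play_rows(series=[[[0,0,-0.002,0,0,0,0],[0,0,-0.002,0,0,0,0],[0,0,-0.002,0,0,0,0],[0,0,-0.001,0,0,0,0],[0,0,0,0,0,0,0],[0,0,0,0,0,0,0]]])

```text
time: 8.0
tool_pos: [0.5303, 0.2043, 0.1793]
tool_rot: [-0.0, 0.75, 0.662, -0.0]
contact_force: [-0.8, -0.2, -2.0]
gripper_width: 0.222
grasp_force: 59.6
```

Emit:
play_rows(series=[[[0,0,-0.001,0,0,0,0],[0,0,-0.001,0,0,0,0],[0,0,0,0,0,0,0],[0,0,0,0,0,0,0]]])

```text
time: 8.4
tool_pos: [0.5305, 0.2044, 0.1783]
tool_rot: [0.0, 0.75, 0.662, 0.0]
contact_force: [-3.0, -0.6, 5.1]
gripper_width: 0.227
grasp_force: 60.4
```

The lid is carrying the bar, so I'll open the gripper gradually and retreat.

Emit:
play_rows(series=[[[0,0,0,0,0,0,0.25],[0,0,0,0,0,0,0.35],[0,0,0,0,0,0,0.5],[0,0,0,0,0,0,0.6],[0,0,0,0,0,0,0.7],[0,0,0,0,0,0,0.7],[0,0,0.01,0,0,0,0.7],[0,0,0.02,0,0,0,0.7],[0,0,0.03,0,0,0,0.7],[0,0,0.03,0,0,0,0.7]]])

```text
time: 9.4
tool_pos: [0.5301, 0.2042, 0.2687]
tool_rot: [-0.0, 0.75, 0.662, -0.0]
contact_force: [0.7, 0.1, 0.2]
gripper_width: 0.703
grasp_force: 0.0
```

Emit:
play_rows(series=[[[0,0,0.03,0,0,0,0.7],[0,-0.02,0.03,0,0,0,0.7],[0,-0.04,0.01,0,0,0,0.7],[0,-0.04,0,0,0,0,0.7],[0,-0.04,0,0,0,0,0.7],[0,-0.04,0,0,0,0,0.7],[0,-0.03,0,0,0,0,0.7],[0,-0.01,0,0,0,0,0.7],[0,0,0,0,0,0,0.7],[0,0,0,0,0,0,0.7]]])

```text
time: 10.4
tool_pos: [0.5303, -0.0149, 0.3377]
tool_rot: [-0.0, 0.749, 0.662, 0.0]
contact_force: [-0.1, -0.5, 0.6]
gripper_width: 0.701
grasp_force: 0.0
```

```bash
python3 -c "
from h import *
st();g=grab('scene')
a=cv2.resize(g['frame'][110:290,340:580],(800,600));cv2.imwrite('pics/e.png',a)
"
```

```text
t 10.4 p [ 0.5303 -0.0149  0.3377] yaw -7.078643221066302 z [ 5.e-04  6.e-04 -1.e+00] F [-0.08 -0.51  0.63] 0.7014935952498115 0.0
```

View pics/e.png

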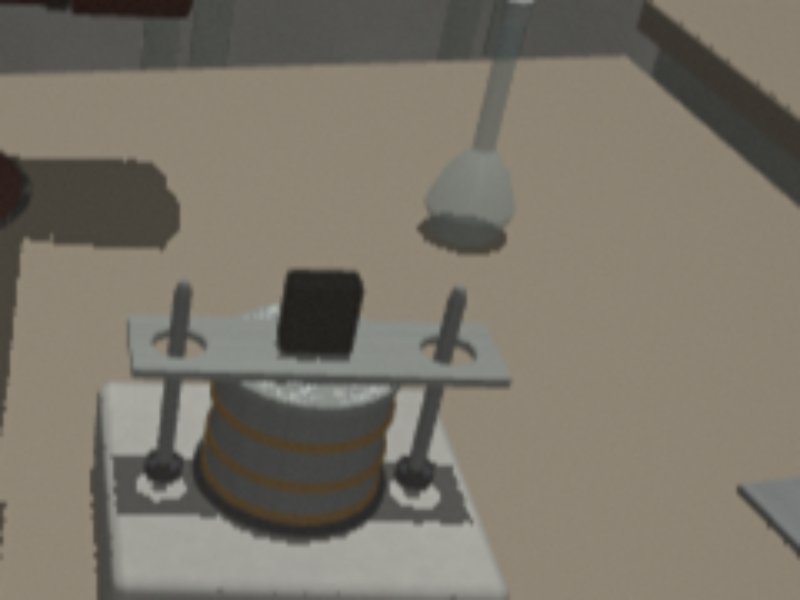

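The bar lies flat on the lid with both rods through its holes, at crop pixels (180,343) and (448,350). The gripper is clear of it.

```bash
python3 -c "
from plant import manip
print(manip.job_done())"
```

```text
the job is handed in; nothing more can be done
None
```

The long clamping bar is threaded over both rods and lies flat on the lid, the gripper has let go and is clear, the short bar was not touched, and the job was handed in at about 10.4 s; no verdict was returned.

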